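# Open the screw press and draw out the capped canister

### The job

Open the small screw press: turn its red handwheel counter-clockwise (seen from above), letting your hand rise with the stem so the press is neither lifted nor pushed down on its rubber feet, until you feel it come up snug against its upper buffer, and leave it resting snug there without forcing it. Then draw the carriage fully out by its black knob, with the white canister still standing in its nest, and let go. Leave everything else on the bench undisturbed.

Things in the scene. Friction and masses are not known exactly. Their poses are not given: they have to be found in the camera images.
- press: Screw press: grey base 135 x 150 x 12 mm, fixed to the bench; columns at y = +-55 mm; blue crosshead (52 mm in x, 142 in y, z 140 to 165 mm; brass boss of radius 16 up to z 173). Origin: on the vertical screw axis, on the bench; the carriage's knob lies towards its -x; z up. The screw is right-handed: a counter-clockwise turn lifts wheel and stem 30 mm (4.77 mm per rad)
- wheel_grip (a point): Centre of the red handwheel's round rim, on the screw axis, at mid-height. The rim is a disc 58 mm in diameter, 18 mm tall (+-9 mm about this point); a hub of radius 9 stands 6 mm above it. Grip it across the diameter from above, at any angle. Turning takes a steady 0.22 N m; it stays where it is left. The point begins 205 to 212 mm above the bench
- ram: Stem with an aluminium bell at its foot and a stop collar above; carries the wheel. Origin 203 mm below wheel_grip on the axis. The bell (outer diameter 62 mm, inner 54, skirt 15 deep, lower rim 70 mm above this origin) goes down over the canister's lid: the carriage cannot come out until the ram is up
- buffer: Dark ring under the crosshead with a sprung rubber pad that stops the collar; origin = the press's. The pad's height is adjustable and not measured: the collar meets it with wheel_grip 218 to 228 mm above the bench. It pushes back 12 N per mm (adds 0.27 N m per rad of wheel). Snug is 4 to 40 N: 0.02 to 0.19 N m above the steady torque, 0.07 to 0.7 rad past first touch
- press_body (a joint): How far the press's columns, crosshead, screw and wheel together are lifted (+) or pushed down (-) on the rubber feet, in m; 0 at rest, 5 N per mm (so 20 N along the stem makes 4 mm)
- carriage (a joint): How far the carriage is drawn out towards the press's -x, in m: 0 in, 0.062 fully out (a stop). It slides with 2.5 N of friction
- knob_grip (a point): Centre of the carriage's upright black knob, 48 mm above the bench, 88 mm from the screw axis towards the press's -x when in. The knob is a vertical cylinder 19 mm in diameter, from 34 to 62 mm above the bench (on a thinner neck); the carriage plate below it has its top 24 mm above the bench
- nest (a point): Centre of the nest on the carriage: the plate's top inside a low black ring (6 mm high, inner diameter 45 mm), where the canister stands
- canister: Loose white canister with a fixed lid, 41 mm in diameter, 58 mm tall, 0.12 kg; origin at the centre of its underside
- filter_cube_1: Bystander: black filter cube, 37 x 34 x 40 mm, origin under its centre
- dust_cap: Bystander: black round cap, 37 mm in diameter, 12 mm tall, origin under its centre
- timer: Bystander: white lab timer, 60 x 64 x 18 mm, origin under its centre
- amber_bottle: Bystander: amber glass bottle, 76 mm in diameter, 189 mm tall, origin under its centre
- microscope: Equipment, fixed, to keep clear of: large microscope; origin under its stand, axes as the robot's. From the origin its eyepieces reach 295 mm towards the robot (-x), within y +-60 mm, up to z 500 mm; its focus knobs y +-146 mm, up to z 110 mm; a camera tube stands up to z 800 mm. Also fixed: a wall shelf over the bench, its front edge at x = 0.69, its underside at z = 0.61 m
There are look-alikes about, which are no part of the job. What is meant by the canister is not turquoise or yellow, and is the larger of those in its own colour.

How it is judged (in metres and radians):
On the way, in this order (a step that is already met when the one before it is completed fails the run):
1. the handwheel is turned up until the ram rests snug on the buffer (4 to 40 N) (contact force between ram and buffer above 4 N and value of joint carriage below 0.015 m), for 0.2 s.
2. the carriage is drawn fully out (value of joint carriage above 0.058 m), for 0.2 s.
At the end, for the whole second after the job is handed in: The ram rests snug on its buffer (more than 3.5 N), the carriage is out to within 4 mm of its stop, and the canister stands at rest, upright (within 0.08 rad), in its nest (within 6 mm of the centre) (contact force between ram and buffer above 3.5 N and value of joint carriage above 0.058 m and horizontal distance between canister and nest below 0.006 m and angle between canister's own z axis and vertical below 0.08 rad and z of canister in the frame of nest below 0.004 m and linear speed of canister below 0.02 m/s); the robot touches nothing.
It fails at once if the ram forced against its buffer (over 40 N) (contact force between ram and buffer above 40 N).
It fails at once if the press lifted on its feet by more than 4 mm (20 N) (value of joint press_body above 0.004 m).
It fails at once if the press pushed down on its feet by more than 4 mm (20 N) (value of joint press_body below -0.004 m).
It fails at once if the canister tipped by more than 0.3 rad (angle between canister's own z axis and vertical above 0.3 rad).
It fails at once if a bystander moved by more than 20 mm (distance of any of filter_cube_1, dust_cap, timer, amber_bottle from where it was at the start of the episode above 0.02 m).
It also fails if it takes over 72 s, if anything falls off the work surface, if the arm or the gripper's body presses on something with over 40 N, if the wrist force passes 120 N, or if a joint passes its speed limit or range.

### The arm

A 7-joint arm with a two-finger parallel gripper is mounted at the origin on a cart in front of the work surface, level with it; the furniture and walls round the work are solid. World frame = base frame: x ahead of the robot, y to its left, z up, the work surface at z = 0. Lengths are in mm, angles in rad, forces in N, time in s.
With the tool pointing down it reaches from about 350 to 900 mm from the base axis. Payload 7.2 kg.
Tool frame: the origin (TCP) lies between the finger pads; the fingertips stand 25 mm ahead of it and the grasp point (between the pads) lies 6 mm ahead of it; z points along the fingers, y is the line along which they close (so a half turn about z gives the same grasp; the last joint's range is limited). The gripper opens to 85 mm and grips with 20 to 120 N. Pads are 22 mm wide; open, the fingers measure 114 mm over their backs; the gripper's body (76 mm by 85 mm) begins 54 mm behind the grasp point. The pads swing forward as they close: fully open they stand 13 mm farther back than shut.
Start: joints at [-1.195, 0.411, -0.013, 1.596, 0.006, 1.134, -0.082], TCP at [268.368, 564.453, 222.097] pointing down, gripper open.
Joint ranges: [-2.95, 2.95], [-0.29, 1.99], [-1.47, 1.44], [0.14, 2.54], [-1.03, 4.17], [0.13, 1.85], [-2.86, 2.86]. Speed limits (rad/s): [2.39, 2.39, 3.01, 3.01, 3.14, 3.14, 3.14].

### API

Orientations are given as a unit quaternion [w, x, y, z].
In Python, from plant import manip gives the robot as it stands.
- The arm moves only by the tool move_arm, never from a script. Its argument "plan" is a list of rows, each a list of 2 entries, a list of its own where there are three numbers: the shift along the tool's x, y, z in cm, then the turn about the tool's z in rad. In form: [[[tx, ty, tz], spin], ...]. A call has 1 to 12 rows; each row shifts and turns the commanded pose from where the row before left it, along the tool's axes as they then stand; what a row does not reach is not made up. A row lasts 1/8 s, in which the tool goes at most 62.5 mm and 10.7 degrees, less where a joint would pass 70% of its speed; a pose out of reach is approached as far as the arm can. A call is refused whole if a number of a shift passes 6.25 or a number of a turn 0.188, either way. A call with a gripper value outside its range is refused whole. "grip" is the opening, from 0 (shut) to 1 (fully open), set as the call begins (left out, the last holds). The fingers move at their own pace and stop on an object; the grip force is fixed at half the most. Time passes only in rows, so rows that do not move let the fingers close. It gives the time, the measured TCP pose, the force, the opening and the grip force at its end, in the units of the state.
- manip.observe(): the state, without advancing time (a new reading comes with each control period).
- manip.snapshot(name): name is "scene" or "top"; returns a dict with "color" (480x640x3 uint8, red, green, blue), "fovy" (degrees; the focal length in pixels is half the picture's height over the tangent of half this angle, whatever the lens; pixels are square), "cx", "cy" (the principal point, pixels), "k1" (the pictures are not rectified: a ray, as slopes to the right and down, at radius r is drawn at 1 + k1 r^2 times it, then the intrinsics apply), "R" (3x3) and "t" (3): a world point X has camera coordinates R X + t. Camera axes: x right, y down, z forward; pixel columns grow to the right and rows downward; lengths in mm; the calibration is good to about 2 mm. A picture is of the moment at which its call begins. There is no depth.
- manip.finish_job(): hands the job in; it is judged then, once.
The state is a dict: "t": time; "qpos": joint angles; "qvel": joint speeds; "joint_torque": joint torques, N m; "eef_pos": TCP position; "eef_rot": TCP orientation; "wrist_force": force on the tool from outside, world axes, zero at the start; "wrist_torque": the same for the moment, N m; "finger_gap": finger opening in mm; "finger_force": force on a finger pad.
Only numpy, scipy, OpenCV 4.12 (cv2) and the standard library are available. Lean on these libraries where they do the work, as an engineer would, in place of code of your own. Each camera call takes 0.05 s, during which the arm holds its last target. There are 200 camera calls.

## Working session

There is one attempt and no reset: what is moved stays moved. The work goes in short steps, Python scripts to look and compute and a tool call to move; the robot and the scene stay as the last step left them, time stands still between calls to the robot, and variables do not carry over. Pictures are saved under pics/ and viewed, at most 12 in all, crops included, and the job is handed in when it is done.

Besides the shell and the picture viewer there is one more tool, called after "Call:" as name(argument=value, ...), one argument or row to a line, values as JSON. move_arm: Moves the arm, as the interface text tells. Its arguments: {"type":"object","properties":{"plan":{"type":"array","items":{"type":"array"}},"grip":{"type":"number"}},"required":["plan"]}

```bash
mkdir -p pics; ls
cat > h.py <<'E'
import numpy as np,cv2,json
from scipy.optimize import least_squares
from plant import manip
def snap(n,save):
    s=manip.snapshot(n); cv2.imwrite(f'pics/{save}.png',s['color'][:,:,::-1])
    np.savez(f'pics/{save}.npz',**{k:np.array(v) for k,v in s.items()}); return s
def load(n): return np.load(f'pics/{n}.npz')
def proj(s,X):
    c=np.asarray(s['R'])@np.asarray(X,float)+np.asarray(s['t']).ravel(); u=c[:2]/c[2]; u=u*(1+float(s['k1'])*(u@u))
    f=240/np.tan(np.radians(float(s['fovy']))/2); return np.array([float(s['cx']),float(s['cy'])])+f*u
def tri(obs,z=None):
    f=lambda p:np.concatenate([proj(s,p if z is None else [p[0],p[1],z])-np.array(q) for s,q in obs])
    r=least_squares(f,[550,0,100] if z is None else [550,0]); return r.x,np.abs(r.fun).max()
E
python3 - <<'E'
from h import *
for n in('scene','top'):
    s=snap(n,n+'0'); print(n,s['fovy'],s['cx'],s['cy'],s['k1'],np.round(-np.array(s['R']).T@s['t']),np.round(s['R'],2).tolist())
o=manip.observe(); print({k:np.round(v,3).tolist() for k,v in o.items()})
E
```

```text
pics
scene 43.31611338198491 318.21747159388235 242.97544176271396 -0.055186776635930246 [-411. -578. 1029.] [[0.52, -0.86, 0.01], [-0.5, -0.31, -0.81], [0.69, 0.41, -0.59]]
top 43.50307106745003 326.99108381798646 242.84958896733332 0.06847496886438922 [ -57.    0. 1829.] [[0.0, -1.0, -0.0], [-0.92, 0.0, -0.38], [0.38, 0.0, -0.92]]
{'t': 0.1, 'qpos': [-1.195, 0.412, -0.013, 1.597, 0.006, 1.134, -0.082], 'qvel': [0.001, 0.0, -0.001, -0.001, 0.001, -0.004, -0.001], 'joint_torque': [0.002, -60.183, 0.684, -30.009, 0.014, 0.006, 0.0], 'eef_pos': [268.197, 564.012, 221.318], 'eef_rot': [-0.0, 0.22, 0.975, -0.001], 'wrist_force': [0.22, 0.846, -0.479], 'wrist_torque': [-0.011, 0.014, 0.025], 'finger_force': 0.0, 'finger_gap': 85.477}
```

View pics/scene0.png

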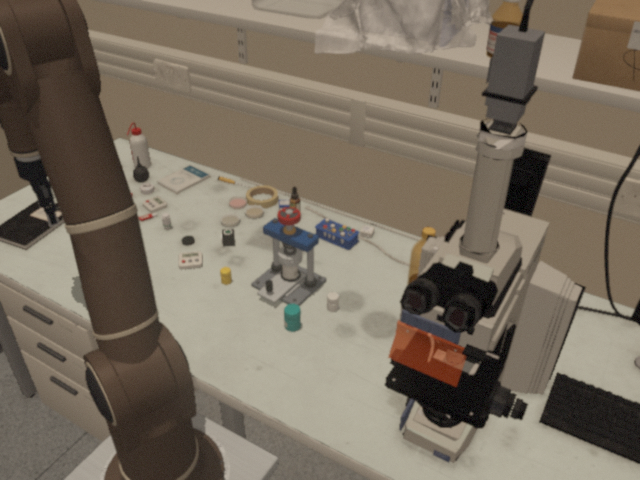

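View pics/top0.png

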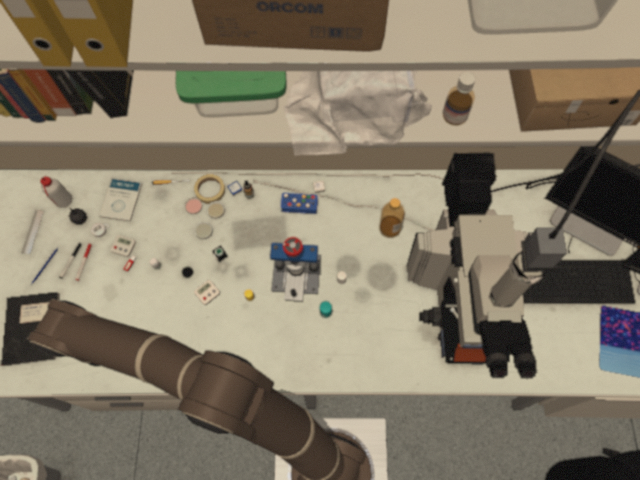

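The press stands at scene (290,255) and top (294,268). There are two white canisters, one in the nest at scene (290,268) and a smaller one on the bench at (333,301). The turquoise one is at (292,317) and the yellow one at (226,275). I'm enlarging to confirm which is which.

Run:
```python
import cv2,numpy as np
a=cv2.imread('pics/scene0.png')[195:335,240:350]; b=cv2.imread('pics/top0.png')[225:325,255:355]
A=cv2.resize(a,None,fx=4,fy=4,interpolation=cv2.INTER_CUBIC);B=cv2.resize(b,None,fx=3.5,fy=3.5,interpolation=cv2.INTER_CUBIC)
c=np.zeros((560,800,3),np.uint8);c[:560,:440]=A;c[:350,445:795]=B
cv2.imwrite('pics/crop0.png',c)
```

```text
(no output)
```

View pics/crop0.png

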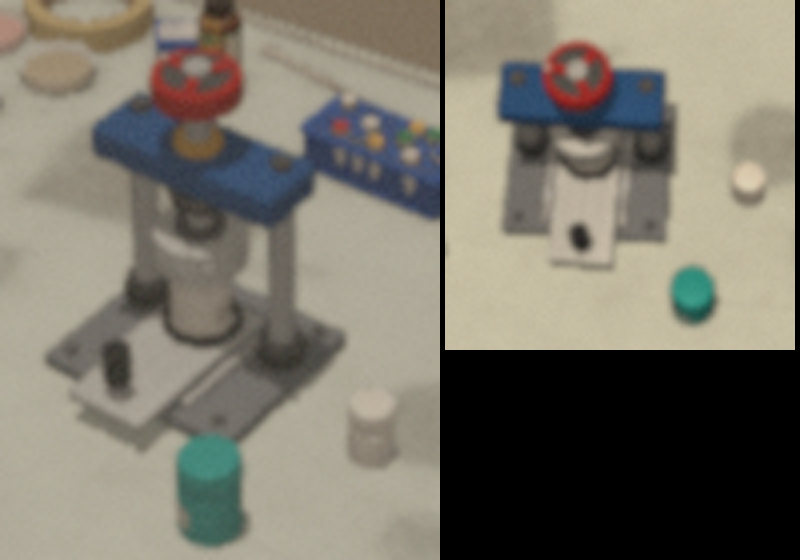

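The wheel rim centre is at scene (289,215.6) and top (293,246.6). The knob is at scene (269,286.3) and top (293.2,292.4). The canister in the nest under the bell is larger than the bench one, so it is the one meant; the white one at right is the decoy.

Run:
```python
from h import *
S,T=load('scene0'),load('top0')
cs=lambda x,y:((x+.5)/4-.5+240,(y+.5)/4-.5+195)
ct=lambda x,y:((x-445+.5)/3.5-.5+255,(y+.5)/3.5-.5+225)
for nm,s,box in(('S',S,(195,335,240,350)),('T',T,(225,325,255,355))):
    im=s['color'][box[0]:box[1],box[2]:box[3]].astype(int); m=((im[...,0]>120)&(im[...,1]<75)&(im[...,2]<85)).astype(np.uint8)
    n,l,st,ce=cv2.connectedComponentsWithStats(m); 
    k=1+st[1:,4].argmax(); x,y,w,h,a=st[k]; print(nm,'red bbox centre',x+w/2-.5+box[2],y+h/2-.5+box[0],w,h,a)
w=tri([(S,cs(197,84)),(T,ct(579,77))]); k=tri([(S,cs(117,366)),(T,ct(580,237))])
print('wheel',w,'knob',k)
d=w[0][:2]-k[0][:2]; print('dist',np.hypot(*d),'yaw',np.degrees(np.arctan2(d[1],d[0])))
for n,c,z in(('base',[(503,233),(666,240)],12),('cross',[(500,115),(662,124)],165)):
    p=[tri([(T,ct(*q))],z)[0] for q in c]; e=p[0]-p[1]; print(n,np.round(p),np.hypot(*e),'yaw',np.degrees(np.arctan2(-e[0],e[1])))
b=[tri([(S,cs(*q))],12)[0] for q in [(47,355),(215,440),(343,335)]]; print(np.round(b)); e=b[0]-b[1];print('yaw',np.degrees(np.arctan2(-e[0],e[1])),np.hypot(*e));e=b[2]-b[1];print('yaw',np.degrees(np.arctan2(e[1],e[0])),np.hypot(*e))
```

```text
S red bbox centre 288.5 214.0 22 13 105
T red bbox centre 292.5 246.0 20 17 127
wheel (array([600.77473386, 108.54563266, 214.41344129]), np.float64(0.31739947878230623)) knob (array([514.66814504, 115.42481056,  49.69548589]), np.float64(0.43619626133471456))
dist 86.38094539303962 yaw -4.567739759824055
base [[532. 186.]
 [525.  39.]] 147.50537936579596 yaw -2.62283464598649
cross [[587. 177.]
 [579.  40.]] 137.52139068017553 yaw -3.4465014357604695
[[534. 188.]
 [523.  50.]
 [653.  34.]]
yaw -4.764589415842368 138.42791594550263
yaw -6.915115265058584 131.25244838097078
```

Call:
move_arm(
  plan=[
    [[0,0,-5],0],
    [[0,0,-5],0],
    [[-5,-2.7,0],0],
    [[-5,-2.7,0],0],
    [[-5,-2.7,0],0],
    [[-5,-2.7,0],0],
    [[-5,-2.7,0],0],
    [[-5,-2.7,0],0],
    [[-5,-2.7,0],0],
    [[-5,-2.7,0],0],
    [[-5,-2.7,0],0],
    [[-4,-2.0,0],0],
  ],
  grip=1,
)

```text
t: 1.6
eef_pos: [598.9, 114.0, 321.8]
eef_rot: [-0.0, 0.221, 0.975, -0.0]
wrist_force: [0.0, 0.8, -0.3]
finger_gap: 85.4
finger_force: 0.0
```

Call:
move_arm(
  plan=[
    [[0,0,0],0.18],
    [[0,0,0],0.18],
    [[0,0,0],0],
  ],
)

```text
t: 1.98
eef_pos: [597.8, 116.5, 321.6]
eef_rot: [-0.0, 0.391, 0.921, -0.0]
wrist_force: [0.4, 0.2, 0.0]
finger_gap: 85.4
finger_force: 0.0
```

Run:
```python
from h import *
o=manip.observe(); print({k:np.round(v,3).tolist() for k,v in o.items()})
```

```text
{'t': 1.975, 'qpos': [-0.527, 0.325, 0.344, 1.512, -0.111, 1.325, 0.596], 'qvel': [0.004, -0.004, -0.015, -0.001, 0.007, 0.0, 0.094], 'joint_torque': [0.22, -53.358, 4.665, -31.885, -0.037, 0.004, -1.472], 'eef_pos': [597.769, 116.494, 321.579], 'eef_rot': [-0.0, 0.391, 0.921, -0.0], 'wrist_force': [0.438, 0.219, 0.05], 'wrist_torque': [0.031, 0.013, -0.0], 'finger_force': 0.0, 'finger_gap': 85.361}
```

Call:
move_arm(
  plan=[
    [[0,0,0],0.185],
    [[0,0,0],0.185],
    [[0,0,0],0.185],
    [[0,0,0],0.185],
    [[0,0,0],0.185],
    [[0,0,0],0.185],
    [[0,0,0],0.185],
    [[0,0,0],0.185],
    [[0,0,0],0.185],
    [[0,0,0],0.185],
    [[0,0,0],0.185],
    [[0,0,0],0],
  ],
)

```text
t: 3.48
eef_pos: [597.8, 116.9, 321.8]
eef_rot: [0.0, 0.988, 0.153, -0.0]
wrist_force: [0.2, 0.2, -0.1]
finger_gap: 85.5
finger_force: 0.0
```

```bash
cat >> h.py <<'E'
from scipy.spatial.transform import Rotation as Ro
def st(target=None):
    o=manip.observe(); q=o['eef_rot']; R=Ro.from_quat([q[1],q[2],q[3],q[0]]).as_matrix()
    print('t',round(o['t'],2),'pos',np.round(o['eef_pos'],1),'yaw',round(float(np.arctan2(R[1,0],R[0,0])),3),'q7',round(o['qpos'][6],3),'F',np.round(o['wrist_force'],2),'M',np.round(o['wrist_torque'],3),'gap',round(o['finger_gap'],1),round(o['finger_force'],1),'zt',np.round(R[:,2],3))
    if target is not None: print('tool shift cm',np.round(R.T@(np.array(target)-o['eef_pos'])/10,2))
E
python3 -c "
from h import *
st([600,109,252])"
```

```text
t 3.48 pos [597.8 116.9 321.8] yaw 0.308 q7 -1.302 F [ 0.2   0.21 -0.08] M [0.023 0.006 0.011] gap 85.5 0.0 zt [-0. -0. -1.]
tool shift cm [-0.02  0.82  6.98]
```

Call:
move_arm(
  plan=[
    [[0,0.8,2],0.185],
    [[0,0,0],0.185],
    [[0,0,0],0.185],
    [[0,0,0],0.185],
    [[0,0,0],0.185],
    [[0,0,0],0.185],
    [[0,0,0],0.185],
    [[0,0,2.5],0],
    [[0,0,2.5],0],
    [[0,0,0],0],
    [[0,0,0],0],
  ],
)

```text
t: 4.85
eef_pos: [600.8, 108.8, 253.0]
eef_rot: [-0.0, 0.88, -0.475, 0.0]
wrist_force: [-0.2, -0.2, -0.2]
finger_gap: 85.5
finger_force: 0.0
```

```bash
python3 -c "
from h import *
S=snap('scene','scene1');T=snap('top','top1')
st([600,109,216])
a=S['color'][165:275,235:345,::-1];b=T['color'][200:300,240:340,::-1]
f=lambda x,k:cv2.resize(x,None,fx=k,fy=k,interpolation=cv2.INTER_CUBIC)
A=f(a,3.6);B=f(b,4);c=np.zeros((400,800,3),np.uint8);c[:396,:396]=A;c[:,400:]=B;cv2.imwrite('pics/crop1.png',c)"
```

```text
t 4.95 pos [601.  108.8 253.3] yaw -0.991 q7 -2.401 F [-0.71 -0.12  0.22] M [-0.001 -0.054  0.005] gap 85.5 0.0 zt [ 0.002  0.001 -1.   ]
tool shift cm [-0.07  0.07  3.73]
```

View pics/crop1.png

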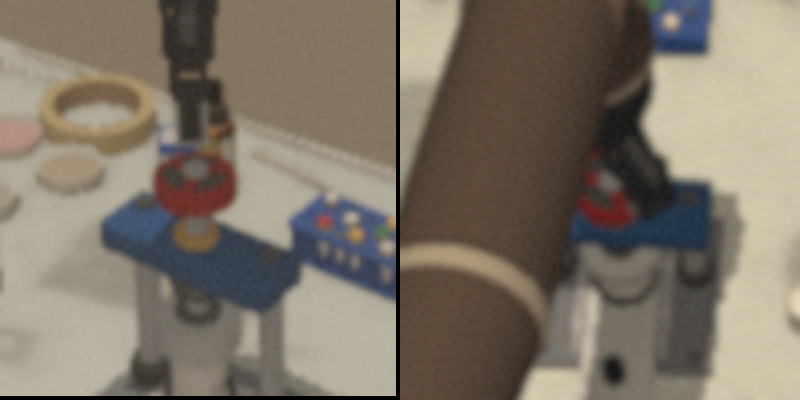

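The scene crop shows a fingertip at about px (288,204) just above the wheel. The top crop shows the gripper near (303,247). I'm checking these against projected points.

```bash
python3 -c "
from h import *
S,T=load('scene1'),load('top1')
p=np.array([601,108.8,253.3]);y=np.array([np.sin(-.991),-np.cos(-.991),0])
for z in(253,228,300):
  for k in(-50,0,50):
    X=p+k*y; X[2]=z; print(z,k,np.round(X),'S crop',np.round((proj(S,X)-[235,165])*3.6),'T crop',np.round((proj(T,X)-[240,200])*4+[400,0]))
for z in (200,209,218): print('wheel',z,np.round((proj(S,[600,109,z])-[235,165])*3.6),np.round((proj(T,[600,109,z])-[240,200])*4+[400,0]))
"
```

```text
253 -50 [643. 136. 253.] S crop [194.  94.] T crop [570. 113.]
253 0 [601. 109. 253.] S crop [194. 133.] T crop [607. 167.]
253 50 [559.  81. 253.] S crop [194. 175.] T crop [645. 222.]
228 -50 [643. 136. 228.] S crop [195. 125.] T crop [573. 127.]
228 0 [601. 109. 228.] S crop [195. 165.] T crop [609. 180.]
228 50 [559.  81. 228.] S crop [194. 207.] T crop [646. 235.]
300 -50 [643. 136. 300.] S crop [192.  34.] T crop [565.  86.]
300 0 [601. 109. 300.] S crop [192.  72.] T crop [603. 141.]
300 50 [559.  81. 300.] S crop [192. 113.] T crop [642. 197.]
wheel 200 [194. 200.] [611. 196.]
wheel 209 [194. 189.] [610. 191.]
wheel 218 [194. 178.] [610. 187.]
```

```bash
python3 -c "
from h import *
S,T=load('scene1'),load('top1')
a=S['color'][120:240,250:330,::-1];b=T['color'][195:275,270:330,::-1]
f=lambda x,k:cv2.resize(x,None,fx=k,fy=k,interpolation=cv2.INTER_CUBIC)
A=f(a,5);B=f(b,6.5);c=np.zeros((600,800,3),np.uint8);c[:600,:400]=A;c[:520,405:795]=B;c=np.clip(c.astype(float)*1.6,0,255).astype(np.uint8);cv2.imwrite('pics/crop2.png',c)"
```

```text
(no output)
```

View pics/crop2.png

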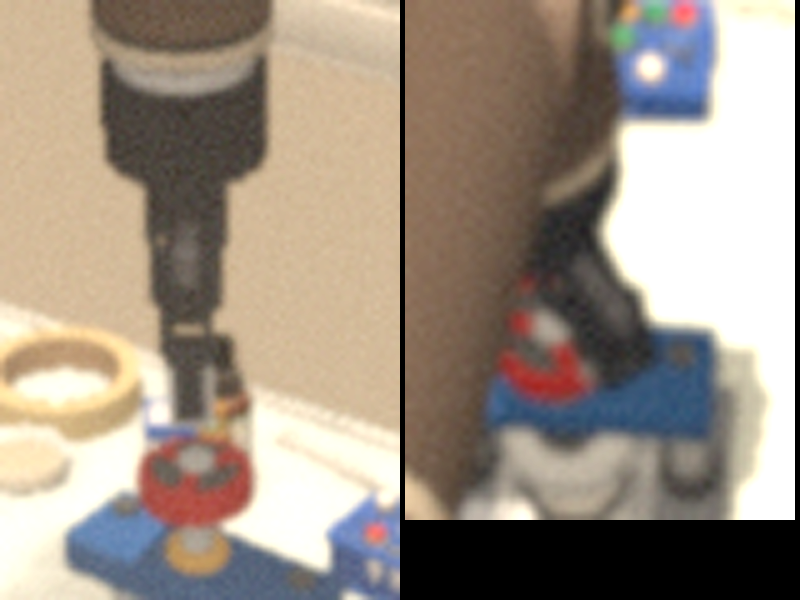

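```bash
python3 -c "
from h import *
S,T=load('scene1'),load('top1')
for a in ((288,204),(288,186)):
  for b in ((303,254),(299,247)): print(a,b,tri([(S,a),(T,b)]))
for z in (253,228,300,350,400): print(z,np.round(proj(S,[601,109,z])),np.round(proj(T,[601,109,z])))
print(tri([(S,(288,138)),(T,(292,222))]))
print('wheel hub', tri([(S,(289,120+460/5)),(T,(270+147/6.5,195+325/6.5))]))
"
```

```text
(288, 204) (303, 254) (array([549.43376442,  75.38658417, 286.89273506]), np.float64(0.287195133546561))
(288, 204) (299, 247) (array([575.12035486,  90.16003978, 268.75860072]), np.float64(1.2393125733100874))
(288, 186) (303, 254) (array([532.05738244,  67.78073744, 344.10116249]), np.float64(1.7505531462798558))
(288, 186) (299, 247) (array([556.34894829,  81.86441392, 328.00731873]), np.float64(0.8199803451735761))
253 [289. 202.] [292. 242.]
228 [289. 211.] [292. 245.]
300 [288. 185.] [291. 235.]
350 [288. 166.] [290. 228.]
400 [287. 147.] [288. 220.]
(array([582.06711517,  95.68125587, 432.66583593]), np.float64(0.6665697265901827))
wheel hub (array([602.02315837, 108.84564245, 224.10835807]), np.float64(0.2886911860410919))
```

```bash
python3 -c "
from h import *
out=np.zeros((600,800,3),np.uint8)
def panel(s,p,y,x0,y0,w,h,k,ox):
  a=s['color'][y0:y0+h,x0:x0+w,::-1]; A=cv2.resize(a,None,fx=k,fy=k,interpolation=cv2.INTER_CUBIC); A=np.clip(A.astype(float)*1.5,0,255).astype(np.uint8)
  for kk,c in((-42,(255,0,255)),(0,(0,255,0)),(42,(0,255,255))):
    for dz in(0,-13,-25):
      X=np.array(p)+kk*np.array(y); X[2]+=dz; q=(proj(s,X)-[x0,y0]+.5)*k; cv2.circle(A,tuple(int(v) for v in q),3,c,-1)
  out[:A.shape[0],ox:ox+A.shape[1]]=A
panel(load('scene0'),[268.2,564,221.3],[.43,.9,0],0,120,66,100,6,0)
panel(load('scene1'),[601,108.8,253.3],[-.836,-.549,0],258,140,66,100,6,402)
cv2.imwrite('pics/crop3.png',out)"
```

```text
(no output)
```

View pics/crop3.png

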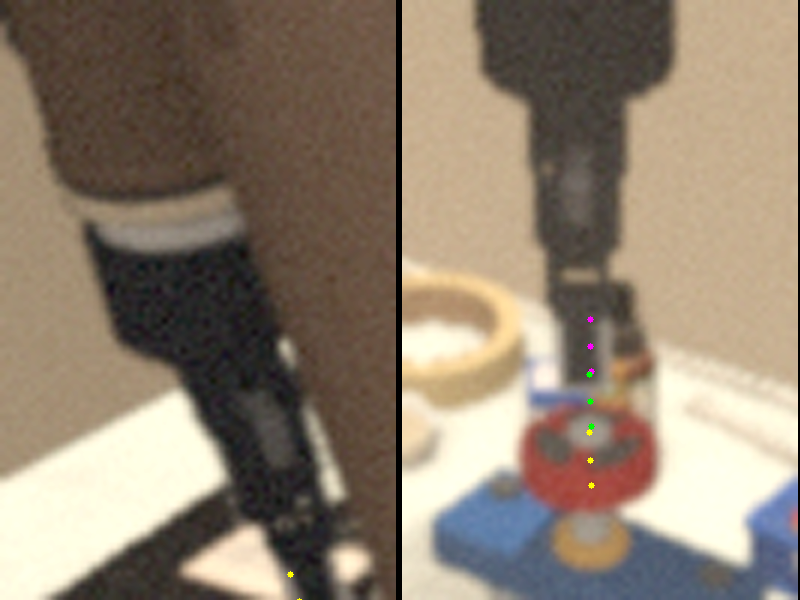

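Call:
move_arm(
  plan=[
    [[0,0,0],-0.185],
    [[0,0,0],-0.185],
    [[0,0,0],-0.185],
    [[0,0,0],-0.185],
    [[0,0,0],-0.185],
    [[0,0,0],-0.185],
    [[0,0,0],-0.185],
    [[0,0,0],-0.185],
    [[0,0,0],0],
    [[0,0,0],0],
  ],
)

```text
t: 6.2
eef_pos: [600.6, 108.7, 252.6]
eef_rot: [-0.0, 0.971, 0.24, 0.0]
wrist_force: [0.4, 0.2, 1.3]
finger_gap: 85.6
finger_force: 0.0
```

```bash
python3 -c "
from h import *
S=snap('scene','scene2');T=snap('top','top2');st([600,109,253])
o=manip.observe();q=o['eef_rot'];R=Ro.from_quat([q[1],q[2],q[3],q[0]]).as_matrix();p=o['eef_pos'];y=R[:,1]
out=np.zeros((600,800,3),np.uint8)
def panel(s,x0,y0,w,h,k,ox):
  a=s['color'][y0:y0+h,x0:x0+w,::-1]; A=cv2.resize(a,None,fx=k,fy=k,interpolation=cv2.INTER_CUBIC); A=np.clip(A.astype(float)*1.5,0,255).astype(np.uint8)
  for kk,c in((-42,(255,0,255)),(0,(0,255,0)),(42,(0,255,255))):
    for dz in(0,-13,-25):
      X=np.array(p)+kk*np.array(y); X[2]+=dz; qq=(proj(s,X)-[x0,y0]+.5)*k; cv2.circle(A,tuple(int(v) for v in qq),3,c,-1)
  out[:A.shape[0],ox:ox+A.shape[1]]=A
panel(S,258,140,66,100,6,0)
panel(T,262,195,66,90,6,402)
cv2.imwrite('pics/crop4.png',out)"
```

```text
t 6.3 pos [600.5 108.9 252.3] yaw 0.485 q7 -1.108 F [-0.44 -0.7   0.31] M [-0.008 -0.003  0.054] gap 85.6 0.0 zt [ 0. -0. -1.]
tool shift cm [-0.04 -0.03 -0.07]
```

View pics/crop4.png

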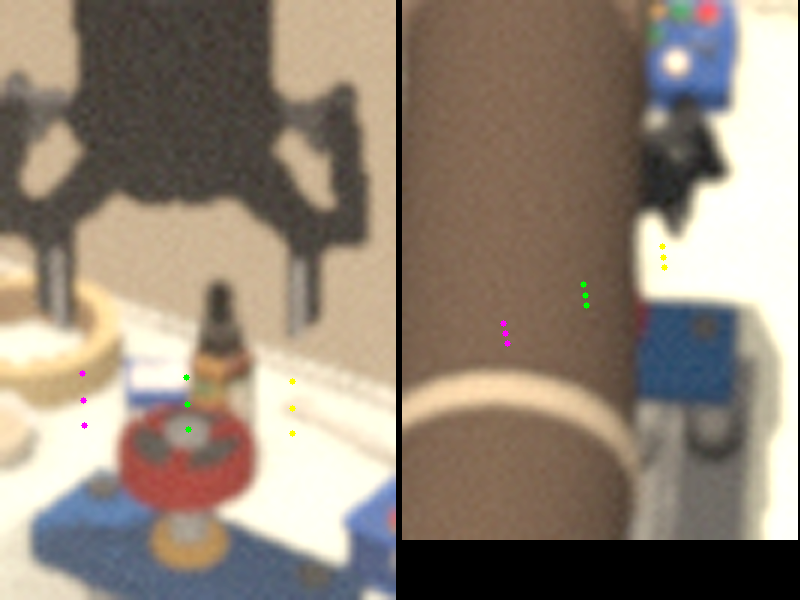

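```bash
python3 -c "
from h import *
S,T=load('scene2'),load('top2')
print('right tip',tri([(S,(307.4,195.7)),(T,(307.8,233.2))]))
y=np.array([np.sin(.485),-np.cos(.485),0]);print('expect',np.array([600.5,108.9,239])+42*y,np.array([600.5,108.9,239])-42*y)
m=tri([(S,(287.7,195.2))],None) if 0 else None
for z in (228,241,255,265,275): print(z,[np.round(tri([(S,q)],z)[0],1) for q in((267.9,194.6),(307.4,195.7),(287.7,195.2))], np.round(tri([(T,(307.8,233.2))],z)[0],1))
"
```

```text
right tip (array([615.09203612,  63.83675483, 278.36734003]), np.float64(0.47122882615030903))
expect [620.0807511   71.74365214 239.        ] [580.9192489  146.05634786 239.        ]
228 [array([634.9, 194.7]), array([682.7, 107.6]), array([658.7, 150.8])] [638.2  64.7]
241 [array([618. , 182.2]), array([665. ,  96.4]), array([641.4, 139. ])] [632.5  64.1]
255 [array([599.7, 168.7]), array([645.9,  84.4]), array([622.7, 126.3])] [626.5  63.6]
265 [array([586.6, 159. ]), array([632.2,  75.9]), array([609.3, 117.2])] [622.1  63.2]
275 [array([573.6, 149.4]), array([618.6,  67.3]), array([596. , 108.1])] [617.8  62.8]
```

The tips sit near z = 275 with the TCP reading 252, about 35 mm higher than the text gives. I'm lowering 45 mm, which is safe under either reading, and looking again.

Call:
move_arm(
  plan=[
    [[0,0,0.8],0],
    [[0,0,0.8],0],
    [[0,0,0.8],0],
    [[0,0,0.7],0],
    [[0,0,0.7],0],
    [[0,0,0.7],0],
    [[0,0,0],0],
    [[0,0,0],0],
  ],
)

```text
t: 7.3
eef_pos: [600.5, 108.9, 207.3]
eef_rot: [-0.0, 0.97, 0.241, 0.0]
wrist_force: [0.3, -0.3, 0.2]
finger_gap: 85.7
finger_force: 0.0
```

```bash
python3 -c "
from h import *
S=snap('scene','scene3');st([600,109,216])
a=S['color'][140:240,238:338,::-1];A=cv2.resize(a,None,fx=6,fy=6,interpolation=cv2.INTER_CUBIC);cv2.imwrite('pics/crop5.png',np.clip(A.astype(float)*1.4,0,255).astype(np.uint8))"
```

```text
t 7.35 pos [600.6 108.9 207.4] yaw 0.488 q7 -1.083 F [-0.12  0.1   0.56] M [0.002 0.004 0.02 ] gap 85.4 0.0 zt [ 0.001  0.    -1.   ]
tool shift cm [-0.05 -0.04 -0.86]
```

View pics/crop5.png

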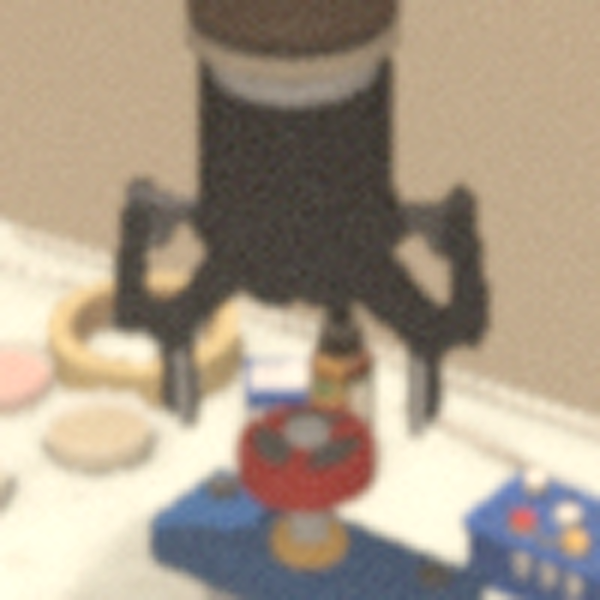

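Call:
move_arm(
  plan=[
    [[0,0,0],0.185],
    [[0,0,0],0.185],
    [[0,0,0],0.185],
    [[0,0,0],0.185],
    [[0,0,0],0.185],
    [[0,0,0],0.185],
    [[0,0,0],0.185],
    [[0,0,0],0.185],
    [[0,0,0.5],0],
    [[0,0,0.5],0],
    [[0,0,0],0],
  ],
)

```text
t: 8.72
eef_pos: [600.1, 108.9, 196.6]
eef_rot: [0.0, 0.88, -0.475, -0.0]
wrist_force: [0.4, -0.6, 0.2]
finger_gap: 85.7
finger_force: 0.0
```

Call:
move_arm(
  plan=[
    [[0,0,0.4],0],
    [[0,0,0.4],0],
    [[0,0,0.4],0],
    [[0,0,0.4],0],
    [[0,0,0],0],
    [[0,0,0],0],
  ],
)

```text
t: 9.48
eef_pos: [600.4, 108.9, 181.1]
eef_rot: [0.0, 0.879, -0.476, 0.0]
wrist_force: [0.1, 0.7, -0.4]
finger_gap: 85.4
finger_force: 0.0
```

```bash
python3 -c "
from h import *
S=snap('scene','scene4');st([600.6,109,181])
a=S['color'][140:240,238:338,::-1];A=cv2.resize(a,None,fx=6,fy=6,interpolation=cv2.INTER_CUBIC);cv2.imwrite('pics/crop6.png',np.clip(A.astype(float)*1.4,0,255).astype(np.uint8))"
```

```text
t 9.53 pos [600.5 108.9 181.2] yaw -0.992 q7 -2.341 F [0.69 0.06 0.64] M [0.034 0.026 0.012] gap 85.3 0.0 zt [ 0.  0. -1.]
tool shift cm [-0.   -0.02  0.02]
```

View pics/crop6.png

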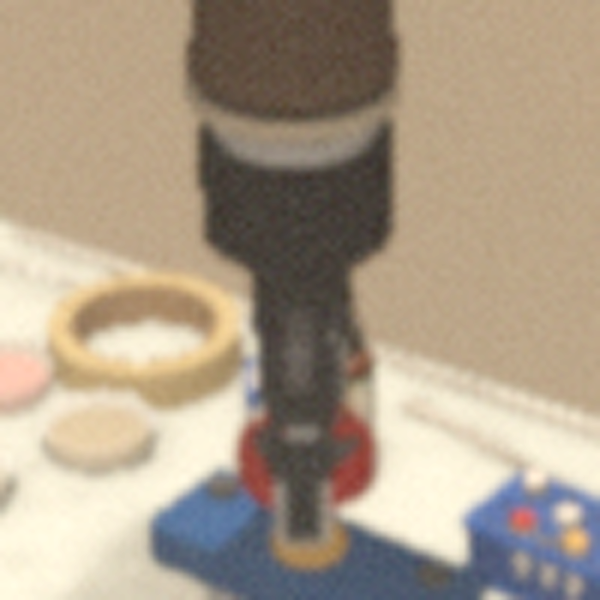

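Call:
move_arm(
  plan=[
    [[0.2,0,0.4],0],
    [[0,0,0],0],
    [[0,0,0],0],
  ],
)

```text
t: 9.9
eef_pos: [601.5, 107.2, 177.0]
eef_rot: [0.0, 0.879, -0.476, -0.0]
wrist_force: [0.6, -0.9, 0.5]
finger_gap: 85.1
finger_force: 0.0
```

Call:
move_arm(
  plan=[
    [[0,0,0],0],
    [[0,0,0],0],
    [[0,0,0],0],
    [[0,0,0],0],
    [[0,0,0],0],
    [[0,0,0],0],
    [[0,0,0],0],
    [[0,0,0],0],
  ],
  grip=0,
)

```text
t: 10.9
eef_pos: [605.0, 109.4, 178.8]
eef_rot: [-0.003, 0.88, -0.475, 0.003]
wrist_force: [9.0, 6.4, 3.0]
finger_gap: 56.5
finger_force: 63.1
```

```bash
python3 -c "
from h import *
st()"
```

```text
t 10.9 pos [605.  109.4 178.8] yaw -0.991 q7 -2.335 F [8.96 6.36 2.97] M [ 1.052 -1.767 -0.148] gap 56.5 63.1 zt [ 0.008  0.003 -1.   ]
```

Call:
move_arm(
  plan=[
    [[0,-0.2,-0.05],0],
    [[0,-0.2,-0.05],0],
    [[0,0,0],0],
    [[0,0,0],0],
  ],
)

```text
t: 11.4
eef_pos: [605.1, 109.6, 178.4]
eef_rot: [-0.0, 0.879, -0.476, 0.0]
wrist_force: [0.2, 1.4, 4.5]
finger_gap: 56.5
finger_force: 63.5
```

```bash
python3 -c "
from h import *
st()"
```

```text
t 11.4 pos [605.1 109.6 178.4] yaw -0.992 q7 -2.338 F [0.17 1.36 4.49] M [ 0.715 -0.771  0.128] gap 56.5 63.5 zt [ 0.001  0.001 -1.   ]
```

Call:
move_arm(
  plan=[
    [[0,0,-0.1],0],
    [[0,0,0],0],
    [[0,0,-0.048],-0.1],
    [[0,0,-0.048],-0.1],
    [[0,0,-0.048],-0.1],
    [[0,0,-0.048],-0.1],
    [[0,0,-0.048],-0.1],
    [[0,0,0],0],
  ],
)

```text
t: 12.4
eef_pos: [605.2, 109.8, 181.6]
eef_rot: [-0.0, 0.97, -0.244, 0.0]
wrist_force: [4.3, 2.4, 0.4]
finger_gap: 56.5
finger_force: 63.7
```

```bash
python3 -c "
from h import *
st()"
```

```text
t 12.4 pos [605.2 109.8 181.6] yaw -0.493 q7 -1.921 F [4.3  2.44 0.43] M [ 1.246 -1.25   0.163] gap 56.5 63.7 zt [ 0.001  0.001 -1.   ]
```

Call:
move_arm(
  plan=[
    [[0.08,-0.12,-0.048],-0.1],
    [[0,0,-0.048],-0.1],
    [[0,0,-0.048],-0.1],
    [[0,0,-0.048],-0.1],
    [[0,0,-0.048],-0.1],
    [[0,0,0],0],
    [[0,0,0],0],
  ],
)

```text
t: 13.28
eef_pos: [605.3, 110.2, 183.6]
eef_rot: [-0.0, 1.0, 0.002, -0.001]
wrist_force: [-1.4, 1.2, 3.4]
finger_gap: 56.6
finger_force: 63.9
```

```bash
python3 -c "
from h import *
st();o=manip.observe();print(np.round(o['joint_torque'],3))"
```

```text
t 13.28 pos [605.3 110.2 183.6] yaw 0.005 q7 -1.497 F [-1.44  1.23  3.42] M [1.309 0.227 0.025] gap 56.6 63.9 zt [-0.002  0.    -1.   ]
[ 1.1400e+00 -5.2486e+01  1.1946e+01 -2.6314e+01  1.3020e+00 -4.6000e-01
 -5.0000e-02]
```

Call:
move_arm(
  plan=[
    [[0,0,-0.08],-0.08],
    [[0,0,-0.04],-0.08],
    [[0,0,-0.04],-0.08],
    [[0,0,-0.04],-0.08],
  ],
)

```text
t: 13.78
eef_pos: [605.2, 110.4, 185.3]
eef_rot: [-0.0, 0.987, 0.163, -0.001]
wrist_force: [-1.1, 2.1, 2.2]
finger_gap: 56.0
finger_force: 63.8
```

```bash
python3 -c "
from h import *
st();o=manip.observe();print(np.round(o['joint_torque'],3))"
```

```text
t 13.78 pos [605.2 110.4 185.3] yaw 0.328 q7 -1.218 F [-1.08  2.11  2.24] M [ 1.316  0.392 -0.266] gap 56.0 63.8 zt [-0.002  0.    -1.   ]
[  0.565 -53.657  11.549 -26.86    1.376  -0.398  -0.653]
```

Call:
move_arm(
  plan=[
    [[0,0,-0.019],-0.04],
    [[0,0,-0.019],-0.04],
    [[0,0,-0.019],-0.04],
    [[0,0,-0.019],-0.04],
    [[0,0,-0.019],-0.04],
  ],
)

```text
t: 14.4
eef_pos: [605.2, 110.5, 186.4]
eef_rot: [-0.0, 0.965, 0.262, -0.001]
wrist_force: [-5.0, 3.4, 1.7]
finger_gap: 56.5
finger_force: 63.7
```

```bash
python3 -c "
from h import *
st();o=manip.observe();print(np.round(o['joint_torque'],3))"
```

```text
t 14.4 pos [605.2 110.5 186.4] yaw 0.53 q7 -1.042 F [-4.97  3.41  1.71] M [ 1.433  1.153 -0.217] gap 56.5 63.7 zt [-0.002  0.    -1.   ]
[  2.132 -54.839  11.855 -29.007   1.773  -1.616  -0.205]
```

Call:
move_arm(
  plan=[
    [[-0.08,-0.18,-0.024],-0.05],
    [[0,0,-0.024],-0.05],
    [[0,0,-0.024],-0.05],
    [[0,0,-0.024],-0.05],
    [[0,0,-0.024],-0.05],
    [[0,0,-0.024],-0.05],
  ],
)

```text
t: 15.15
eef_pos: [605.0, 110.6, 188.2]
eef_rot: [0.0, 0.915, 0.403, 0.0]
wrist_force: [1.0, 1.8, 0.1]
finger_gap: 56.6
finger_force: 63.8
```

```bash
python3 -c "
from h import *
st()"
```

```text
t 15.15 pos [605.  110.6 188.2] yaw 0.83 q7 -0.78 F [1.02 1.8  0.1 ] M [ 1.09   0.52  -0.211] gap 56.6 63.8 zt [ 0.001 -0.001 -1.   ]
```

Call:
move_arm(
  plan=[
    [[0,0,-0.024],-0.05],
    [[0,0,-0.024],-0.05],
    [[0,0,-0.024],-0.05],
    [[0,0,-0.024],-0.05],
    [[0,0,-0.024],-0.05],
  ],
)

```text
t: 15.78
eef_pos: [604.9, 110.7, 189.3]
eef_rot: [0.0, 0.858, 0.514, 0.0]
wrist_force: [0.8, 2.1, -0.7]
finger_gap: 56.6
finger_force: 63.8
```

```bash
python3 -c "
from h import *
st()"
```

```text
t 15.78 pos [604.9 110.7 189.3] yaw 1.08 q7 -0.558 F [ 0.76  2.1  -0.71] M [ 0.973  0.652 -0.2  ] gap 56.6 63.8 zt [ 0.001 -0.001 -1.   ]
```

Call:
move_arm(
  plan=[
    [[0,0,-0.022],-0.05],
    [[0,0,-0.022],-0.05],
    [[0,0,-0.022],-0.05],
    [[0,0,-0.024],-0.05],
    [[0,0,-0.024],-0.05],
  ],
)

```text
t: 16.4
eef_pos: [604.7, 110.8, 190.4]
eef_rot: [0.0, 0.787, 0.617, -0.0]
wrist_force: [1.1, 2.5, 1.0]
finger_gap: 56.5
finger_force: 63.9
```

```bash
python3 -c "
from h import *
st()"
```

```text
t 16.4 pos [604.7 110.8 190.4] yaw 1.33 q7 -0.335 F [1.11 2.54 1.03] M [ 0.777  0.813 -0.253] gap 56.5 63.9 zt [ 0.    -0.001 -1.   ]
```

Call:
move_arm(
  plan=[
    [[0,0,-0.022],-0.05],
    [[0,0,-0.024],-0.05],
    [[0,0,-0.024],-0.05],
    [[0,0,-0.024],-0.05],
  ],
)

```text
t: 16.9
eef_pos: [604.6, 110.8, 191.3]
eef_rot: [0.0, 0.721, 0.693, -0.0]
wrist_force: [0.2, 2.3, 1.9]
finger_gap: 56.8
finger_force: 63.9
```

```bash
python3 -c "
from h import *
st()"
```

```text
t 16.9 pos [604.6 110.8 191.3] yaw 1.53 q7 -0.155 F [0.16 2.28 1.93] M [ 0.625  0.906 -0.199] gap 56.8 63.9 zt [-0.    -0.001 -1.   ]
```

Call:
move_arm(
  plan=[
    [[0,0,-0.03],-0.05],
    [[0,0,-0.024],-0.05],
    [[0,0,-0.024],-0.05],
    [[0,0,-0.024],-0.05],
  ],
)

```text
t: 17.4
eef_pos: [604.5, 110.7, 192.3]
eef_rot: [0.0, 0.649, 0.761, -0.0]
wrist_force: [-1.5, 3.3, 1.1]
finger_gap: 56.4
finger_force: 63.9
```

```bash
python3 -c "
from h import *
st()"
```

```text
t 17.4 pos [604.5 110.7 192.3] yaw 1.73 q7 0.025 F [-1.5   3.25  1.12] M [ 0.426  0.971 -0.259] gap 56.4 63.9 zt [-0.    -0.001 -1.   ]
```

Call:
move_arm(
  plan=[
    [[0,0,-0.024],-0.05],
    [[0,0,-0.024],-0.05],
    [[0,0,-0.024],-0.05],
  ],
)

```text
t: 17.77
eef_pos: [604.4, 110.7, 193.0]
eef_rot: [0.0, 0.59, 0.808, -0.001]
wrist_force: [-1.4, 2.5, 0.2]
finger_gap: 56.3
finger_force: 63.9
```

```bash
python3 -c "
from h import *
st()"
```

```text
t 17.77 pos [604.4 110.7 193. ] yaw 1.88 q7 0.161 F [-1.41  2.49  0.22] M [ 0.363  0.944 -0.195] gap 56.3 63.9 zt [-0.    -0.001 -1.   ]
```

Call:
move_arm(
  plan=[
    [[0,0,-0.024],-0.05],
    [[0,0,-0.024],-0.05],
    [[0,0,-0.024],-0.05],
    [[0,0,-0.024],-0.05],
  ],
)

```text
t: 18.27
eef_pos: [604.3, 110.6, 193.9]
eef_rot: [0.0, 0.506, 0.862, -0.001]
wrist_force: [-2.3, 3.5, 0.7]
finger_gap: 56.8
finger_force: 64.0
```

```bash
python3 -c "
from h import *
st()"
```

```text
t 18.27 pos [604.3 110.6 193.9] yaw 2.08 q7 0.343 F [-2.29  3.45  0.67] M [ 0.293  0.927 -0.219] gap 56.8 64.0 zt [-0.001 -0.001 -1.   ]
```

Call:
move_arm(
  plan=[
    [[0,0,-0.024],-0.05],
    [[0,0,-0.024],-0.05],
    [[0,0,-0.024],-0.05],
  ],
)

```text
t: 18.65
eef_pos: [604.2, 110.5, 194.6]
eef_rot: [-0.0, 0.44, 0.898, -0.001]
wrist_force: [-1.6, 3.4, 0.4]
finger_gap: 56.4
finger_force: 64.0
```

```bash
python3 -c "
from h import *
st()"
```

```text
t 18.65 pos [604.2 110.5 194.6] yaw 2.23 q7 0.479 F [-1.64  3.35  0.44] M [ 0.149  0.95  -0.222] gap 56.4 64.0 zt [-0.001 -0.001 -1.   ]
```

Call:
move_arm(
  plan=[
    [[0,0,-0.024],-0.05],
    [[0,0,-0.024],-0.05],
    [[0,0,-0.024],-0.05],
    [[0,0,-0.024],-0.05],
  ],
)

```text
t: 19.15
eef_pos: [604.1, 110.5, 195.5]
eef_rot: [-0.0, 0.348, 0.937, -0.001]
wrist_force: [-2.6, 2.1, 1.1]
finger_gap: 56.6
finger_force: 64.0
```

```bash
python3 -c "
from h import *
st()"
```

```text
t 19.15 pos [604.1 110.5 195.5] yaw 2.43 q7 0.661 F [-2.6   2.09  1.12] M [ 0.097  0.937 -0.269] gap 56.6 64.0 zt [-0.001 -0.002 -1.   ]
```

Call:
move_arm(
  plan=[
    [[0,0,-0.024],-0.05],
    [[0,0,-0.024],-0.05],
    [[0,0,-0.024],-0.05],
  ],
)

```text
t: 19.52
eef_pos: [604.1, 110.4, 196.2]
eef_rot: [-0.0, 0.277, 0.961, -0.001]
wrist_force: [-3.6, 2.9, 1.5]
finger_gap: 56.4
finger_force: 64.0
```

```bash
python3 -c "
from h import *
st()"
```

```text
t 19.52 pos [604.1 110.4 196.2] yaw 2.58 q7 0.798 F [-3.64  2.93  1.46] M [ 0.003  0.945 -0.19 ] gap 56.4 64.0 zt [-0.001 -0.002 -1.   ]
```

Call:
move_arm(
  plan=[
    [[0,0,-0.026],-0.05],
    [[0,0,-0.026],-0.05],
    [[0,0,-0.024],-0.05],
    [[0,0,-0.024],-0.05],
  ],
)

```text
t: 20.02
eef_pos: [604.0, 110.3, 197.1]
eef_rot: [-0.0, 0.18, 0.984, -0.001]
wrist_force: [-3.4, 1.3, -0.1]
finger_gap: 56.2
finger_force: 64.0
```

```bash
python3 -c "
from h import *
st()"
```

```text
t 20.02 pos [604.  110.3 197.1] yaw 2.78 q7 0.981 F [-3.43  1.33 -0.06] M [-0.077  0.919 -0.305] gap 56.2 64.0 zt [-0.001 -0.002 -1.   ]
```

Call:
move_arm(
  plan=[
    [[0,0,-0.024],-0.05],
    [[0,0,-0.024],-0.05],
    [[0,0,-0.024],-0.05],
  ],
)

```text
t: 20.4
eef_pos: [604.0, 110.1, 197.8]
eef_rot: [-0.001, 0.106, 0.994, -0.001]
wrist_force: [-3.4, 1.7, 0.9]
finger_gap: 56.4
finger_force: 64.0
```

```bash
python3 -c "
from h import *
st()"
```

```text
t 20.4 pos [604.  110.1 197.8] yaw 2.93 q7 1.119 F [-3.42  1.75  0.87] M [-0.162  0.828 -0.344] gap 56.4 64.0 zt [-0.001 -0.002 -1.   ]
```

The torque has risen to about 0.12 N m above its running value, at the expected slope, which puts the ram at roughly 20 to 25 N on the buffer: snug. Now I hold, release and back off upward.

Call:
move_arm(
  plan=[
    [[0,0,0],0],
    [[0,0,0],0],
    [[0,0,0],0],
  ],
)

```text
t: 20.78
eef_pos: [604.0, 110.2, 198.0]
eef_rot: [-0.001, 0.107, 0.994, -0.001]
wrist_force: [-5.6, -1.7, -0.6]
finger_gap: 56.6
finger_force: 64.0
```

```bash
python3 -c "
from h import *
st()
S,T=load('scene0'),load('top0')
print('turq base-ish',tri([(S,(292,317)),(T,(326.5,309))]),'yellow',tri([(S,(226,276)),(T,(249,295))]),'white',tri([(S,(333,301)),(T,(341.5,277))]))"
```

```text
t 20.77 pos [604.  110.2 198. ] yaw 2.927 q7 1.116 F [-5.59 -1.75 -0.56] M [-0.987  1.207  0.136] gap 56.6 64.0 zt [-0.001 -0.002 -1.   ]
turq base-ish (array([464.56177041,  13.36495891,  35.37341489]), np.float64(0.7397268384498261)) yellow (array([515.99009267, 255.21922097,  20.89332091]), np.float64(0.2577420726532864)) white (array([573.82839543, -35.30285489,  25.52907703]), np.float64(0.25951452572593325))
```

Call:
move_arm(
  plan=[
    [[0,0,0],0],
    [[0,0,0],0],
    [[0,0,0],0],
    [[0,0,0],0],
    [[0,0,0],0],
    [[0,0,0],0],
    [[0,0,0],0],
    [[0,0,-1],0],
    [[0,0,-2],0],
    [[0,0,-3],0],
    [[0,0,-3],0],
    [[0,0,0],0],
  ],
  grip=1,
)

```text
t: 22.28
eef_pos: [605.9, 111.5, 291.9]
eef_rot: [0.003, 0.107, 0.994, 0.001]
wrist_force: [0.2, -0.0, -0.1]
finger_gap: 85.6
finger_force: 0.0
```

```bash
python3 -c "
from h import *
st([517.5,117,290])"
```

```text
t 22.27 pos [605.9 111.5 291.9] yaw 2.928 q7 1.115 F [ 0.19 -0.   -0.09] M [0.028 0.042 0.021] gap 85.6 0.0 zt [ 0.005  0.001 -1.   ]
tool shift cm [ 8.75 -1.34  0.14]
```

Call:
move_arm(
  plan=[
    [[0,0,0],-0.14],
    [[3,0,0],0],
    [[3,0,0],0],
    [[2.85,-0.1,0],0],
    [[0,0,4],0],
    [[0,0,5],0],
    [[0,0,5],0],
    [[0,0,4],0],
    [[0,0,0],0],
    [[0,0,0],0],
  ],
  grip=0.55,
)

```text
t: 23.52
eef_pos: [516.9, 117.0, 109.6]
eef_rot: [0.001, 0.037, 0.999, 0.0]
wrist_force: [0.8, -0.1, 0.3]
finger_gap: 46.7
finger_force: 0.0
```

```bash
python3 -c "
from h import *
S=snap('scene','scene5');T=snap('top','top5');st([517.5,117,30])
out=np.zeros((600,800,3),np.uint8)
def panel(s,x0,y0,w,h,k,ox):
  a=s['color'][y0:y0+h,x0:x0+w,::-1]; A=cv2.resize(a,None,fx=k,fy=k,interpolation=cv2.INTER_CUBIC); A=np.clip(A.astype(float)*1.4,0,255).astype(np.uint8)
  out[:A.shape[0],ox:ox+A.shape[1]]=A
panel(S,230,200,90,120,5,0);panel(T,260,230,68,90,5,455)
cv2.imwrite('pics/crop7.png',out)"
```

```text
t 23.62 pos [517.5 117.1 110.3] yaw 3.068 q7 1.184 F [-0.13  0.06  0.25] M [-0.005  0.011 -0.019] gap 47.2 0.0 zt [ 0.003  0.001 -1.   ]
tool shift cm [ 0.02 -0.02  8.03]
```

View pics/crop7.png

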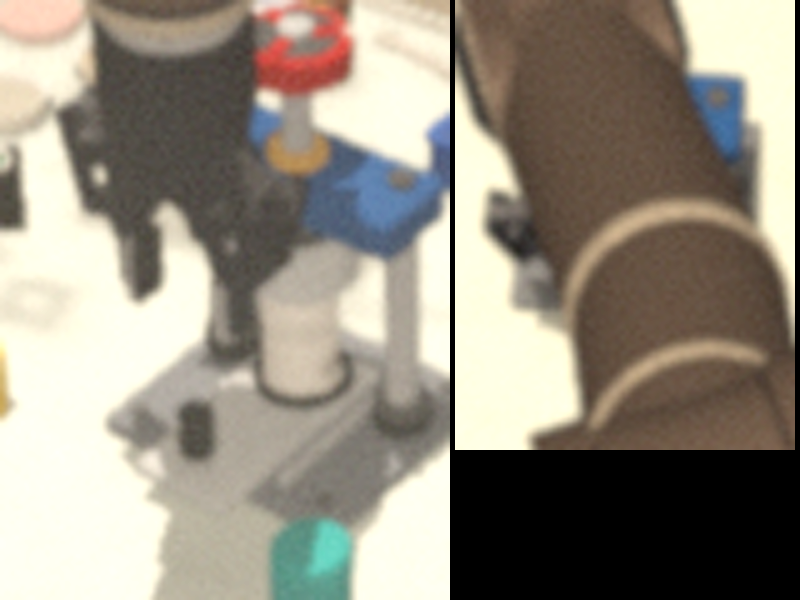

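The bell is clear of the canister, which stands in its nest at about px (290,270). The knob is at (269,286). The left fingertip is at (258.4,259) and the right one near (276,264). I'm working out the tip height.

```bash
python3 -c "
from h import *
S=load('scene5')
y=np.array([.0735,.997])
for z in (110,120,130,140):
  print(z,[np.round(proj(S,[514+k*y[0],115+k*y[1],z]),1) for k in(30,25,0,-25,-30)])
print('knob',np.round(proj(S,[514.7,115.4,62]),1),np.round(proj(S,[514.7,115.4,34]),1))"
```

```text
110 [array([258.8, 262.8]), array([260.4, 263.6]), array([268.3, 267.3]), array([276.3, 271.1]), array([277.9, 271.8])]
120 [array([258.6, 259.6]), array([260.2, 260.4]), array([268.1, 264.1]), array([276.2, 267.8]), array([277.8, 268.6])]
130 [array([258.4, 256.4]), array([260. , 257.1]), array([267.9, 260.8]), array([276. , 264.6]), array([277.7, 265.3])]
140 [array([258.2, 253.1]), array([259.8, 253.8]), array([267.8, 257.5]), array([275.9, 261.3]), array([277.5, 262.1])]
knob [269.1 282.2] [269.6 290.8]
```

Call:
move_arm(
  plan=[
    [[-0.1,-0.2,2],0],
    [[0,0,2],0],
    [[0,0,1.5],0],
    [[0,0,1],0],
    [[0,0,0],0],
  ],
)

```text
t: 24.25
eef_pos: [516.9, 114.7, 43.2]
eef_rot: [-0.0, 0.037, 0.999, -0.0]
wrist_force: [-0.5, 0.2, 0.9]
finger_gap: 47.0
finger_force: 0.0
```

Call:
move_arm(
  plan=[
    [[0,0,0.4],0],
    [[0,0,0.4],0],
    [[0,0,0.4],0],
    [[0,0,0.3],0],
    [[0,0,0],0],
  ],
)

```text
t: 24.88
eef_pos: [516.8, 114.7, 28.1]
eef_rot: [-0.0, 0.037, 0.999, -0.0]
wrist_force: [-0.0, 1.0, -1.0]
finger_gap: 46.7
finger_force: 0.0
```

Call:
move_arm(
  plan=[
    [[0,0,0],0],
    [[0,0,0],0],
    [[0,0,0],0],
    [[0,0,0],0],
    [[0,0,0],0],
    [[0,0,0],0],
    [[0,0,0],0],
    [[0,0,0],0],
  ],
  grip=0,
)

```text
t: 25.88
eef_pos: [517.2, 115.9, 28.8]
eef_rot: [0.0, 0.036, 0.999, 0.001]
wrist_force: [-0.6, 6.2, 4.6]
finger_gap: 17.1
finger_force: 58.6
```

```bash
python3 -c "
from h import *
st()"
```

```text
t 25.88 pos [517.2 115.9  28.8] yaw 3.069 q7 1.187 F [-0.57  6.16  4.61] M [ 1.001  0.255 -0.008] gap 17.1 58.6 zt [ 0.001  0.001 -1.   ]
```

Call:
move_arm(
  plan=[
    [[0,0.2,-0.05],0],
    [[0.1,0,0],0],
    [[0.2,0,0],0],
    [[0.4,0,0],0],
    [[0.6,0,0],0],
    [[0.7,0,0],0],
    [[0.7,0,0],0],
    [[0.7,0,0],0],
    [[0.7,0,0],0],
    [[0.6,0,0],0],
    [[0.4,0,0],0],
    [[0.3,0,0],0],
  ],
)

```text
t: 27.38
eef_pos: [462.4, 119.7, 28.8]
eef_rot: [-0.0, 0.037, 0.999, -0.001]
wrist_force: [3.1, -5.7, -0.9]
finger_gap: 16.9
finger_force: 58.8
```

```bash
python3 -c "
from h import *
st()"
```

```text
t 27.38 pos [462.4 119.7  28.8] yaw 3.067 q7 1.137 F [ 3.11 -5.68 -0.91] M [-1.059 -0.491  0.065] gap 16.9 58.8 zt [-0.001 -0.001 -1.   ]
```

Call:
move_arm(
  plan=[
    [[0.2,0,0],0],
    [[0.2,0,0],0],
    [[0.2,0,0],0],
    [[0.15,0,0],0],
    [[0.1,0,0],0],
    [[0,0,0],0],
    [[0,0,0],0],
  ],
)

```text
t: 28.25
eef_pos: [455.3, 120.2, 28.8]
eef_rot: [0.001, 0.037, 0.999, -0.0]
wrist_force: [5.7, -6.2, -4.3]
finger_gap: 16.6
finger_force: 58.7
```

```bash
python3 -c "
from h import *
st()"
```

```text
t 28.25 pos [455.3 120.2  28.8] yaw 3.067 q7 1.129 F [ 5.72 -6.17 -4.34] M [-1.302 -1.397  0.121] gap 16.6 58.7 zt [ 0.001 -0.001 -1.   ]
```

Call:
move_arm(
  plan=[
    [[0,-0.2,0],0],
    [[0,0,0],0],
  ],
)

```text
t: 28.5
eef_pos: [455.3, 120.1, 28.9]
eef_rot: [0.001, 0.037, 0.999, 0.001]
wrist_force: [6.4, 0.3, -8.0]
finger_gap: 16.8
finger_force: 58.9
```

Call:
move_arm(
  plan=[
    [[0,0,0],0],
    [[0,0,0],0],
    [[0,0,0],0],
    [[0,0,0],0],
    [[0,0,-0.5],0],
    [[0,0,-1],0],
    [[0,0,-2],0],
    [[0,0,-3],0],
    [[0,0,-4],0],
    [[3,0,-4],0],
    [[3,0,-4],0],
    [[0,0,0],0],
  ],
  grip=0.55,
)

```text
t: 30.0
eef_pos: [394.8, 124.5, 217.4]
eef_rot: [0.003, 0.036, 0.999, 0.001]
wrist_force: [0.0, 1.0, -1.0]
finger_gap: 47.0
finger_force: 0.0
```

```bash
python3 -c "
from h import *
S=snap('scene','scene6');st()
im=S['color'].astype(int)
f=lambda n:load(n)['color'].astype(int)
c=cv2.resize(S['color'][195:335,235:345,::-1],None,fx=4,fy=4,interpolation=cv2.INTER_CUBIC);cv2.imwrite('pics/crop8.png',c)
# expected: canister base (nest) after drawing out & knob
for n,X in (('can base',[601-61.8,108.7+4.3,24]),('can top',[601-61.8,108.7+4.3,82]),('knob',[453,119.7,48])): print(n,np.round(proj(S,X),1))"
```

```text
t 30.05 pos [395.2 124.1 215.8] yaw 3.068 q7 1.075 F [ 0.46 -0.17 -0.14] M [ 0.043 -0.032  0.014] gap 46.9 0.0 zt [ 0.004  0.002 -1.   ]
can base [276.  288.7]
can top [275.2 271. ]
knob [253.4 299.9]
```

View pics/crop8.png

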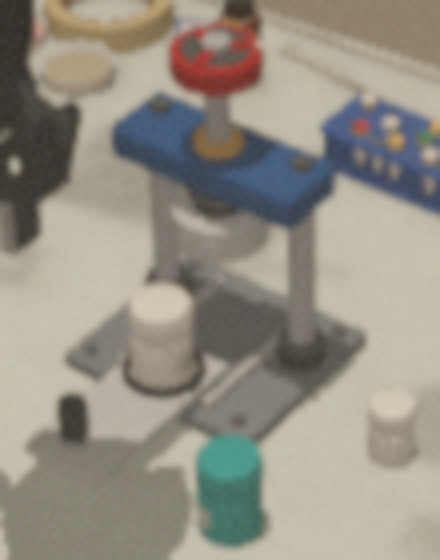

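The carriage is fully out: the knob shows at px (253,299.5) against an expected (253.4,299.9). The canister is upright in its nest at about (276,280), the ram is up and the gripper is clear.

```bash
python3 -c "
from h import *
print(manip.finish_job())"
```

```text
the job is handed in; nothing more can be done
None
```

The job is handed in, with no verdict returned: the ram is snug on its buffer (about 20–25 N, estimated from wheel torque), the carriage is fully out, the canister is upright in its nest, and the arm is clear.

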